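# Set out the beakers by size between the tube racks

### The arm

A 6-joint arm with a two-finger parallel gripper is mounted at the origin on the work surface. World frame = base frame: x ahead of the robot, y to its left, z up, the work surface at z = 0. Lengths are in m, angles in rad, forces in N, time in s.
With the tool pointing down it reaches from about 0.35 to 0.775 m from the base axis. Payload 7.3 kg.
Tool frame: the origin (TCP) lies at the very end of the fingers, on their centre line; the grasp point (between the pads) lies 19 mm behind it; z points along the fingers, y is the direction in which the jaws open and shut (so a half turn about z gives the same grasp; the last joint's range is limited). The gripper opens to 92 mm and grips with 3 to 60 N. Pads are 19 mm wide; open, the fingers measure 130 mm over their backs; the gripper's body (75 mm by 190 mm) begins 47 mm behind the grasp point.
Start: joints at [-1.258, 0.342, 1.524, -0, 1.275, -0.146], TCP at [0.233, -0.471, 0.227] pointing down, gripper open.
Joint ranges: [-2.53, 2.53], [-0.77, 2.02], [0.04, 2.7], [-1, 4.14], [0.28, 2.66], [-3.11, 3.11]. Speed limits (rad/s): [2.57, 2.57, 3.14, 3.14, 3.14, 3.14].

### API

Orientations are given as a unit quaternion [x, y, z, w].
In Python, from bench import * gives the robot as it stands.
- The arm moves only by the shell command python3 -m creep 'ROWS'. ROWS is JSON, a list of rows, each a list of 3 entries, a list of its own where there are three numbers: the shift along the tool's x, y, z scaled (see below), then the turn, a rotation vector about the tool's x, y, z scaled (see below), then the opening in per cent of the stroke, from 0 (shut) to 100 (fully open). In form: [[[tx, ty, tz], [wx, wy, wz], gripper], ...]. A call has 1 to 20 rows; each row is the pose to reach, as a shift and turn from the pose measured when the call began, along the tool's axes at that moment; what a row does not reach only later rows make up. The controller multiplies each number of a shift by 1000 mm and each number of a turn by pi/2 rad. A row lasts 1/10 s, in which the tool goes at most 50 mm and 8.59 degrees, less where a joint would pass 70% of its speed; a pose out of reach is approached as far as the arm can. A call with a number of a shift or a turn outside -1 to 1 is refused whole. A call with a gripper value outside its range is refused whole. The fingers move at their own pace and stop on an object; the grip force is fixed at half the most. Time passes only in rows, so rows that repeat a pose let the fingers close. It gives the time, the measured TCP pose, the force and the opening at its end, in the units of the state.
- sense(): the state, without advancing time (a new reading comes with each control period).
- grab_frame(name): name is "side" or "top"; returns a dict with "img" (420x560x3 uint8, blue, green, red), "fx", "fy", "cx", "cy" (pixels), "k1" (the pictures are not rectified: a ray, as slopes to the right and down, at radius r is drawn at 1 + k1 r^2 times it, then the intrinsics apply), "R" (3x3) and "t" (3): a world point X has camera coordinates R X + t. Camera axes: x right, y down, z forward; pixel columns grow to the right and rows downward; lengths in m; the calibration is good to about 2 mm. A picture is of the moment at which its call begins. There is no depth.
- finish_job(): hands the job in, once; it reports no verdict.
Trained networks look in a picture, given as the dict that the camera call returned (one of the last four; its "shot" number tells which), for a name from the list of things; names that differ only in an ending like _2 or _b are one class to them, and where a whole thing is asked for, a point or a joint stands for the part that bears it (a point fixed in the world has none). Each returns a list of dicts, best first, with "p" (0 to 1); they miss things now and then, are a little off and sometimes report something else, mostly with a low value. They report only what shows in the picture. A call takes as long as a camera call. They do not tell look-alikes from the thing itself.
- spot_in(picture, name): "location" ([x, y, z] in m, in world coordinates, good to about 4 mm: the middle of the surface that is visible of it).
- outline_of(picture, name): "region" (420x560 bool, what is visible of it).
The state is a dict: "time_s": time; "q": joint angles; "joint_velocities": joint speeds; "joint_torque": joint torques, N m; "position": TCP position; "tool_rot": TCP orientation; "ft_force": force on the tool from outside, world axes, zero at the start; "ft_torque": the same for the moment, N m; "opening": finger opening in m.
Only numpy, scipy, OpenCV 4.12 (cv2) and the standard library are available. Lean on these libraries where they do the work, as an engineer would, in place of code of your own. Each camera call takes 0.05 s, during which the arm holds its last target. There are 200 camera calls.

### The job

Set out the four amber beakers for the practical: stand them upright in order of size on the row of white marks, one in the middle of each mark, the smallest next to the blue tube rack and the largest next to the yellow one. Leave the stoppered flask standing where it is.

Things in the scene. Friction and masses are not known exactly. Their poses are not given: they have to be found in the camera images.
- beaker_1_c (a point): the smallest of four loose amber-orange plastic beakers (open on top, straight round wall 3 mm thick, stands upright): 36 mm outside diameter, 50 mm high; this point is its centre, half-way up, 25 mm above its underside; z is its axis
- beaker_2_c (a point): the second smallest of four loose amber-orange plastic beakers (open on top, straight round wall 3 mm thick, stands upright): 44 mm outside diameter, 60 mm high; this point is its centre, half-way up, 30 mm above its underside; z is its axis
- beaker_3_c (a point): the second largest of four loose amber-orange plastic beakers (open on top, straight round wall 3 mm thick, stands upright): 54 mm outside diameter, 73 mm high; this point is its centre, half-way up, 36.5 mm above its underside; z is its axis
- beaker_4_c (a point): the largest of four loose amber-orange plastic beakers (open on top, straight round wall 3 mm thick, stands upright): 66 mm outside diameter, 90 mm high; this point is its centre, half-way up, 45 mm above its underside; z is its axis
- mark_a: white round mark with a black centre dot, first of the four in a straight row at 90 mm pitch on a black rubber strip (90 mm wide, 370 mm long): fixed disc, 76 mm diameter, 2 mm thick on the 3 mm strip; origin at the disc's centre on its underside, 3 mm above the table; the top, where a beaker stands, is 2 mm above the origin (5 mm above the table); the row runs along its y axis, mark_a at the +y end and mark_d at the -y end
- mark_b: white round mark with a black centre dot, second of the four in a straight row at 90 mm pitch on a black rubber strip (90 mm wide, 370 mm long): fixed disc, 76 mm diameter, 2 mm thick on the 3 mm strip; origin at the disc's centre on its underside, 3 mm above the table; the top, where a beaker stands, is 2 mm above the origin (5 mm above the table); the row runs along its y axis, mark_a at the +y end and mark_d at the -y end
- mark_c: white round mark with a black centre dot, third of the four in a straight row at 90 mm pitch on a black rubber strip (90 mm wide, 370 mm long): fixed disc, 76 mm diameter, 2 mm thick on the 3 mm strip; origin at the disc's centre on its underside, 3 mm above the table; the top, where a beaker stands, is 2 mm above the origin (5 mm above the table); the row runs along its y axis, mark_a at the +y end and mark_d at the -y end
- mark_d: white round mark with a black centre dot, fourth of the four in a straight row at 90 mm pitch on a black rubber strip (90 mm wide, 370 mm long): fixed disc, 76 mm diameter, 2 mm thick on the 3 mm strip; origin at the disc's centre on its underside, 3 mm above the table; the top, where a beaker stands, is 2 mm above the origin (5 mm above the table); the row runs along its y axis, mark_a at the +y end and mark_d at the -y end
- blue_rack: blue tube rack, fixed, standing just past one end of the row of marks (either end; a like yellow rack stands at the other end): 100 mm across the row, 46 mm along it, 55 mm high, 75 mm with its tubes; its centre is 115 mm from the centre of the end mark; origin at the centre of its underside, on the table
- flask_c (a point): small pale-green conical flask with a red stopper, loose, standing among the beakers; 54 mm diameter at the foot, 26 mm at the stopper, 88 mm high; this point is on its axis, half-way up, 44 mm above its underside; it is not to be moved
Mind the look-alikes: they are no part of the job. What is shaped like the part that bears beaker_2_c but purple is not meant.

How it is judged:
By the outcome, as a careful person would: the job done as asked, in the order asked, and still so for the second after the job is handed in, with the robot touching nothing.
It also fails if it takes over 99 s, if anything falls off the work surface, if the arm or the gripper's body presses on something with over 40 N, if the wrist force passes 120 N, or if a joint passes its speed limit or range.

## Working session

There is one attempt and no reset: what is moved stays moved. The work goes in short steps, Python scripts to look and compute and a shell command to move; the robot and the scene stay as the last step left them, time stands still between calls to the robot, and variables do not carry over. Pictures are saved under pics/ and viewed, about 12 in all and at most 16, crops included, and the job is handed in when it is done.

```bash
mkdir -p pics; python3 - <<'E'
from bench import *
import cv2
for n in("top","side"):
    f=grab_frame(n); cv2.imwrite(f"pics/{n}0.png",f["img"]); print(n,f["fx"],f["k1"],f["R"],f["t"])
s=sense();print(s)
E
```

```text
top 381.2970213398212 -0.006012611646549066 [[ 2.91027143e-02 -9.99576275e-01  5.49544862e-04]
 [-9.84884130e-01 -2.87688586e-02 -1.70808677e-01]
 [ 1.70752111e-01  4.42975812e-03 -9.85304062e-01]] [-0.02624627  0.54212359  0.69481205]
side 520.8404121310432 0.06811281815587455 [[-0.95852167 -0.28499477  0.00376696]
 [-0.18577222  0.61467435 -0.76659254]
 [ 0.21615941 -0.73549536 -0.6421228 ]] [0.52102493 0.17235742 1.19119058]
{'time_s': 0.1, 'q': array([-1.25802744e+00,  3.42678251e-01,  1.52492162e+00, -2.65690682e-05,
        1.27539580e+00, -1.46012413e-01]), 'joint_velocities': array([ 0.00155974, -0.00100947, -0.0036721 ,  0.00010446, -0.00089599,
       -0.00077137]), 'joint_torque': array([ 1.65231409e-03, -4.32004845e+01, -2.44693673e+01,  7.19521637e-02,
        5.25762350e-02, -4.87794944e-05]), 'position': array([ 0.23239308, -0.47035852,  0.22610133]), 'tool_rot': array([ 9.73804011e-01,  2.27387897e-01, -7.10852220e-05, -6.98015213e-04]), 'ft_force': array([ 0.36154255,  0.52580121, -0.60716653]), 'ft_torque': array([ 0.01449684,  0.03897545, -0.05469798]), 'opening': 0.09153365187026301}
```

View pics/top0.png

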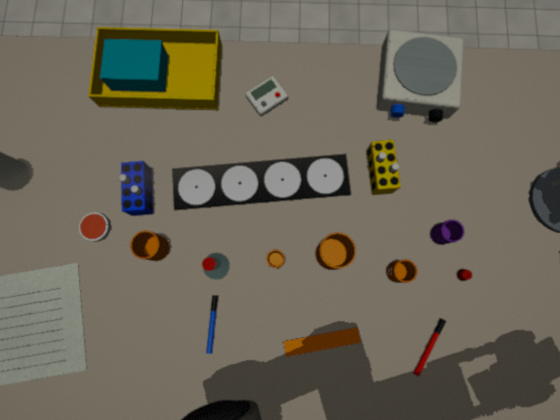

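View pics/side0.png

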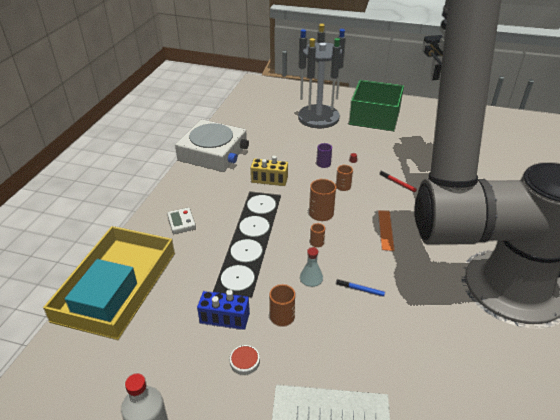

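Everything is upright. Blue rack is at the left of the top image (+y end, mark at ≈(197,187)) and yellow at the right ((325,176)). In the top view, beaker 3 is at (148,245), beaker 1 (276,258), beaker 4 (336,251), beaker 2 (404,271), the flask (215,265), and the purple decoy (450,231). Next I'll measure them.

```bash
cat > h.py <<'E'
from bench import *
import cv2, numpy as np
from scipy.optimize import least_squares
from scipy.spatial.transform import Rotation as Ro
D={1:(.036,.05),2:(.044,.06),3:(.054,.073),4:(.066,.09)}
def proj(f,X):
    c=np.atleast_2d(X)@np.array(f["R"]).T+f["t"]; s=c[:,:2]/c[:,2:]
    s=s*(1+f["k1"]*(s**2).sum(1,keepdims=True)); return s*[f["fx"],f["fy"]]+[f["cx"],f["cy"]]
def unproj(f,uv,z):
    g=least_squares(lambda p:(proj(f,[p[0],p[1],z])[0]-uv),[.5,0]); return g.x
a=np.linspace(0,2*np.pi,60)
def cyl(x,y,z0,d,h):
    c=np.c_[x+d/2*np.cos(a),y+d/2*np.sin(a)]
    return np.r_[np.c_[c,0*a+z0],np.c_[c,0*a+z0+h]]
def box(P): return np.r_[P.min(0),P.max(0)]
def mask(f):
    h=cv2.cvtColor(f["img"],cv2.COLOR_BGR2HSV)
    return cv2.inRange(h,(3,120,40),(22,255,255))
def blobs(f):
    n,l,s,c=cv2.connectedComponentsWithStats(mask(f))
    return [(np.array([b[0]-.5,b[1]-.5,b[0]+b[2]-.5,b[1]+b[3]-.5]),b[4],ci) for b,ci in zip(s[1:],c[1:]) if b[4]>60]
def fitbeaker(f,bx,k,z0=0,x0=(.5,0)):
    g=least_squares(lambda p:box(proj(f,cyl(*p,z0,*D[k])))-bx,x0); return g.x,g.fun
def go(target,yaw_deg):  # tool pointing down, tool-x heading yaw: shift and turn in creep units
    s=sense();R0=Ro.from_quat(s["tool_rot"])
    c,n=np.cos(np.radians(yaw_deg)),np.sin(np.radians(yaw_deg))
    Rt=Ro.from_matrix(np.array([[c,n,0],[n,-c,0],[0,0,-1]]))
    print("pos",s["position"].round(4),"t",s["time_s"],"shift",(R0.inv().apply(np.array(target)-s["position"])).round(4),"turn",((R0.inv()*Rt).as_rotvec()/(np.pi/2)).round(4))
E
python3 - <<'E'
from h import *
T=grab_frame("top");S=grab_frame("side")
for n,f in(("top",T),("side",S)):
    print(n)
    for b,ar,c in blobs(f): 
        if ar<4000: print(b,ar,c.round())
    # marks: bright low-sat on the strip
    h=cv2.cvtColor(f["img"],cv2.COLOR_BGR2HSV); m=cv2.inRange(h,(0,0,170),(180,60,255))
    cs,_=cv2.findContours(m,0,2)
    for q in cs:
        if len(q)>20 and 150<cv2.contourArea(q)<2500:
            e=cv2.fitEllipse(q); print("mark",np.round(e[0],1),np.round(e[1],1),unproj(f,np.array(e[0]),.005).round(4))
    for nm in("mark_a","flask_c","blue_rack"):
        print(nm,[(np.round(r["location"],3),round(r["p"],2)) for r in spot_in(f,nm)][:5])
E
```

```text
top
[ 80.5 213.5 105.5 238.5] 476 [ 93. 226.]
[129.5 229.5 168.5 260.5] 906 [149. 245.]
[315.5 231.5 355.5 268.5] 1152 [336. 251.]
[265.5 248.5 284.5 267.5] 277 [275. 258.]
[386.5 258.5 417.5 282.5] 555 [402. 271.]
[282.5 326.5 360.5 356.5] 1243 [322. 342.]
mark_a [(array([0.604, 0.162, 0.004]), 0.89), (array([0.617, 0.073, 0.005]), 0.88), (array([ 0.638, -0.102,  0.   ]), 0.82), (array([ 0.627, -0.013,  0.005]), 0.65)]
flask_c [(array([0.442, 0.109, 0.031]), 0.88), (array([ 0.442, -0.259,  0.033]), 0.38)]
blue_rack [(array([0.589, 0.266, 0.057]), 0.71)]
side
[148.5  46.5 182.5  63.5] 134 [165.  54.]
[ -0.5  99.5 104.5 205.5] 1085 [ 43. 158.]
[309.5 164.5 352.5 220.5] 1184 [328. 193.]
[378.5 210.5 393.5 250.5] 446 [386. 231.]
[310.5 223.5 324.5 247.5] 269 [317. 235.]
[269.5 284.5 294.5 325.5] 862 [282. 304.]
[231.5 345.5 256.5 368.5] 447 [244. 357.]
mark [142.3 410.3] [17.9 26.7] [0.6553 0.5161]
mark [456.  249.2] [23.7 67.4] [ 0.1302 -0.0718]
mark [534.5  30.7] [ 6.5 96.9] [-0.1263 -1.561 ]
mark [380.  11.] [ 20.9 180.4] [ 0.5505 -1.6295]
mark_a [(array([ 0.623, -0.011,  0.006]), 0.97), (array([0.607, 0.166, 0.006]), 0.75), (array([ 0.639, -0.1  ,  0.008]), 0.74), (array([0.616, 0.076, 0.008]), 0.61)]
flask_c [(array([0.442, 0.124, 0.032]), 0.82), (array([ 0.445, -0.229,  0.041]), 0.42)]
blue_rack [(array([0.585, 0.294, 0.051]), 0.79), (array([0.458, 0.003, 0.034]), 0.31), (array([0.476, 0.257, 0.047]), 0.26)]
```

```bash
python3 - <<'E'
from h import *
T=grab_frame("top");S=grab_frame("side")
B={1:((275,258),(317,235)),2:((402,271),None),3:((149,245),(282,304)),4:((336,251),None)}
for k in B:
    for f,c in zip((T,S),B[k]):
        if c is None: continue
        b=min(blobs(f),key=lambda q:np.hypot(*(q[2]-c)))
        print(k,[v.round(4) for v in fitbeaker(f,b[0],k)])
# side: 4 and 2 via networks
for r in outline_of(S,"beaker_2_c"):
    ys,xs=np.nonzero(r["region"]); b=np.array([xs.min()-.5,ys.min()-.5,xs.max()+.5,ys.max()+.5])
    print("net",round(r["p"],2),b,[[v.round(3) for v in fitbeaker(S,b,k)] for k in(2,4)] if 300<b[0]<345 else "")
for n,f in(("T",T),("S",S)):
    M=[]
    for r in outline_of(f,"mark_a"):
        q=max(cv2.findContours(r["region"].astype(np.uint8),0,1)[0],key=len); e=cv2.fitEllipse(q)
        M.append([*unproj(f,np.array(e[0]),.005),r["p"]]); 
    print(n,np.round(M,4))
    g=cv2.cvtColor(f["img"],cv2.COLOR_BGR2GRAY)
    for m in M:  # black dot centroid
        u=proj(f,[m[0],m[1],.005])[0].round().astype(int); w=255.-cv2.resize(g[u[1]-5:u[1]+6,u[0]-5:u[0]+6],(11,11)); w=np.clip(w-np.median(w)-20,0,None)
        if w.sum()>0:
            yy,xx=np.mgrid[-5:6,-5:6]; print("dot",unproj(f,u+[(w*xx).sum()/w.sum(),(w*yy).sum()/w.sum()],.005).round(4))
E
```

```text
1 [array([ 0.4612, -0.0066]), array([ 0.0311, -0.4662, -0.0311,  0.4898])]
1 [array([0.4574, 0.0013]), array([-0.848 , -0.0425,  0.8258,  0.0129])]
2 [array([ 0.4436, -0.2524]), array([-0.7995,  0.0866,  0.7386, -0.0953])]
3 [array([0.4778, 0.2374]), array([-0.595 , -0.1283,  0.6555,  0.1261])]
3 [array([0.476 , 0.2404]), array([-0.664 , -1.0384,  0.6648,  0.9247])]
4 [array([ 0.4771, -0.1197]), array([-0.7185, -0.6037,  0.6366,  0.647 ])]
net 0.85 [315.5 142.5 331.5 167.5] [[array([ 0.522, -0.337]), array([-0.044, -0.233,  0.042,  0.217])], [array([ 0.519, -0.317]), array([-4.351, -7.362,  4.171,  6.451])]]
net 0.59 [334.5 164.5 352.5 190.5] [[array([ 0.444, -0.246]), array([ 0.196, -0.427, -0.19 ,  0.409])], [array([ 0.442, -0.227]), array([-4.535, -7.957,  4.323,  6.968])]]
net 0.59 [309.5 222.5 324.5 246.5] [[array([0.459, 0.001]), array([-2.115, -3.325,  2.047,  3.039])], [array([0.457, 0.015]), array([ -7.276, -11.908,   6.927,  10.389])]]
T [[ 0.617   0.0732  0.84  ]
 [ 0.6064  0.162   0.82  ]
 [ 0.6379 -0.1056  0.82  ]
 [ 0.6276 -0.0163  0.66  ]]
dot [0.6174 0.0727]
dot [0.6065 0.1628]
dot [ 0.6385 -0.1052]
dot [ 0.6276 -0.0158]
S [[ 0.6378 -0.1002  0.94  ]
 [ 0.6151  0.0789  0.73  ]
 [ 0.6053  0.1663  0.65  ]
 [ 0.6266 -0.0119  0.61  ]]
dot [ 0.637  -0.1006]
dot [0.6159 0.0771]
dot [0.6056 0.1665]
dot [ 0.6267 -0.0114]
```

```bash
python3 -c "
from h import *
go([.477,-.1175,.16],96.8)"
```

```text
pos [ 0.2325 -0.4707  0.2268] t 0.75 shift [ 0.3756 -0.2084  0.0667] turn [ 1.000e-04  1.000e-04 -7.835e-01]
```

```bash
python3 -m creep '[[[0.376,-0.208,0.067],[0,0,-0.7835],100],[[0.376,-0.208,0.067],[0,0,-0.7835],100],[[0.376,-0.208,0.067],[0,0,-0.7835],100],[[0.376,-0.208,0.067],[0,0,-0.7835],100],[[0.376,-0.208,0.067],[0,0,-0.7835],100],[[0.376,-0.208,0.067],[0,0,-0.7835],100],[[0.376,-0.208,0.067],[0,0,-0.7835],100],[[0.376,-0.208,0.067],[0,0,-0.7835],100],[[0.376,-0.208,0.067],[0,0,-0.7835],100],[[0.376,-0.208,0.067],[0,0,-0.7835],100],[[0.376,-0.208,0.067],[0,0,-0.7835],100],[[0.376,-0.208,0.067],[0,0,-0.7835],100],[[0.376,-0.208,0.067],[0,0,-0.7835],100]]'
python3 - <<'E'
from h import *
go([.477,-.1175,.04],96.8)
for n in("top","side"):cv2.imwrite(f"pics/{n}1.png",grab_frame(n)["img"])
a=cv2.imread("pics/side1.png")[120:330,180:460];b=cv2.imread("pics/top1.png")[120:330,180:460]
cv2.imwrite("pics/c1.png",cv2.resize(np.vstack([a,b]),None,fx=1.4,fy=1.4))
E
```

```text
time_s: 2.05
position: [0.4771, -0.1188, 0.16]
tool_rot: [0.665, 0.747, -0.0, 0.0]
ft_force: [-0.9, 1.2, 0.0]
opening: 0.0919
pos [ 0.4771 -0.1188  0.16  ] t 2.05 shift [ 0.0014 -0.      0.12  ] turn [ 0.0002  0.0003 -0.0013]
```

View pics/c1.png

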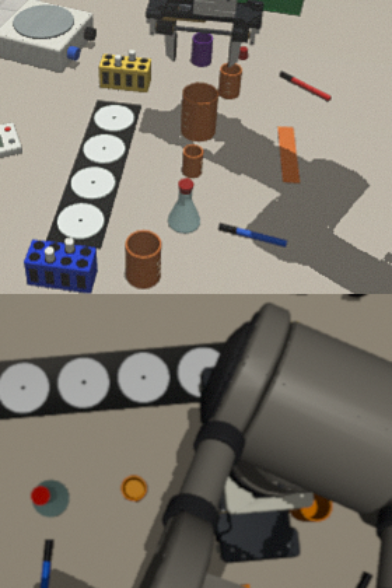

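In the side view (upper crop), the open fingers straddle beaker 4's column. The tips are at about (172,60) and (235,65) and the beaker at (199,110), so it's centred. I'll descend and close.

```bash
python3 -m creep '[[[0.001,0,0.04],[0,0,0],100],[[0.001,0,0.08],[0,0,0],100],[[0.001,0,0.11],[0,0,0],100],[[0.001,0,0.12],[0,0,0],100],[[0.001,0,0.12],[0,0,0],100],[[0.001,0,0.12],[0,0,0],0],[[0.001,0,0.12],[0,0,0],0],[[0.001,0,0.12],[0,0,0],0],[[0.001,0,0.12],[0,0,0],0],[[0.001,0,0.12],[0,0,0],0],[[0.001,0,0.12],[0,0,0],0]]'
python3 -c "
from h import *
go([.638,-.103,.046],96.8)"
```

```text
time_s: 3.25
position: [0.4776, -0.118, 0.041]
tool_rot: [0.665, 0.747, 0.0, 0.001]
ft_force: [-2.1, 0.8, 7.7]
opening: 0.0662
pos [ 0.4776 -0.118   0.041 ] t 3.25 shift [-0.0038  0.1611 -0.0047] turn [ 0.0011  0.0008 -0.0011]
```

```bash
python3 -m creep '[[[0,0,-0.03],[0,0,0],0],[[0,0.03,-0.05],[0,0,0],0],[[-0.002,0.07,-0.05],[0,0,0],0],[[-0.003,0.11,-0.05],[0,0,0],0],[[-0.004,0.15,-0.05],[0,0,0],0],[[-0.004,0.161,-0.05],[0,0,0],0],[[-0.004,0.161,-0.05],[0,0,0],0],[[-0.004,0.161,-0.03],[0,0,0],0],[[-0.004,0.161,-0.01],[0,0,0],0],[[-0.004,0.161,-0.005],[0,0,0],0],[[-0.004,0.161,-0.005],[0,0,0],0],[[-0.004,0.161,-0.005],[0,0,0],0]]'
python3 -c "
from h import *
go([.638,-.1035,.046],96.8)"
```

```text
time_s: 4.45
position: [0.6374, -0.1033, 0.0467]
tool_rot: [0.665, 0.747, 0.0, 0.001]
ft_force: [0.5, 0.3, -1.6]
opening: 0.0667
pos [ 0.6374 -0.1033  0.0467] t 4.45 shift [-0.0003  0.0006  0.0007] turn [ 0.0009  0.0008 -0.0012]
```

```bash
python3 -m creep '[[[0,0,0.001],[0,0,0],0],[[0,0,0.001],[0,0,0],0],[[0,0,0.001],[0,0,0],100],[[0,0,0.001],[0,0,0],100],[[0,0,0.001],[0,0,0],100],[[0,0,0.001],[0,0,0],100],[[0,0,-0.04],[0,0,0],100],[[0,0,-0.08],[0,0,0],100],[[0,0,-0.12],[0,0,0],100],[[0,0,-0.12],[0,0,0],100]]'
python3 -c "
from h import *
go([.477,.239,.14],96.8)"
```

```text
time_s: 5.45
position: [0.6403, -0.1039, 0.1735]
tool_rot: [0.665, 0.747, 0.003, 0.006]
ft_force: [0.1, -0.1, -0.5]
opening: 0.092
pos [ 0.6403 -0.1039  0.1735] t 5.45 shift [ 0.3598 -0.1226  0.0299] turn [ 0.008   0.0037 -0.0012]
```

```bash
python3 -m creep '[[[0.36,-0.1225,0.03],[0.008,0.004,0],100],[[0.36,-0.1225,0.03],[0.008,0.004,0],100],[[0.36,-0.1225,0.03],[0.008,0.004,0],100],[[0.36,-0.1225,0.03],[0.008,0.004,0],100],[[0.36,-0.1225,0.03],[0.008,0.004,0],100],[[0.36,-0.1225,0.03],[0.008,0.004,0],100],[[0.36,-0.1225,0.03],[0.008,0.004,0],100],[[0.36,-0.1225,0.03],[0.008,0.004,0],100],[[0.36,-0.1225,0.03],[0.008,0.004,0],100],[[0.36,-0.1225,0.03],[0.008,0.004,0],100],[[0.36,-0.1225,0.03],[0.008,0.004,0],100]]'
python3 - <<'E'
from h import *
go([.477,.239,.026],96.8)
T=grab_frame("top");S=grab_frame("side")
for f,x in((T,(.638,-.1052,.05)),(S,(.6374,-.1004,.05))):
    c=proj(f,x)[0]; b=min(blobs(f),key=lambda q:np.hypot(*(q[2]-c))); print(c,b,fitbeaker(f,b[0],4,.005))
cv2.imwrite("pics/c2.png",np.vstack([T["img"][130:330],S["img"][100:340]]))
E
```

```text
time_s: 6.55
position: [0.4775, 0.2383, 0.1398]
tool_rot: [0.665, 0.747, 0.0, 0.0]
ft_force: [-0.9, 0.5, -0.4]
opening: 0.0917
pos [0.4775 0.2383 0.1398] t 6.55 shift [ 0.0007 -0.0005  0.1138] turn [ 0.0001 -0.     -0.0017]
[327.55067273 169.2310276 ] (array([310.5, 145.5, 347.5, 189.5]), np.int32(1254), array([328.37958533, 167.18660287])) (array([ 0.63913371, -0.10564069]), array([-1.23541612, -0.75644352,  1.09864505,  0.79778805]))
[260.45257028 190.23819806] (array([247.5, 167.5, 261.5, 210.5]), np.int32(388), array([254.57474227, 189.19587629])) (array([ 0.65316817, -0.1016268 ]), array([-5.93255475,  0.17873131,  6.19923032, -0.52134168]))
```

View pics/c2.png

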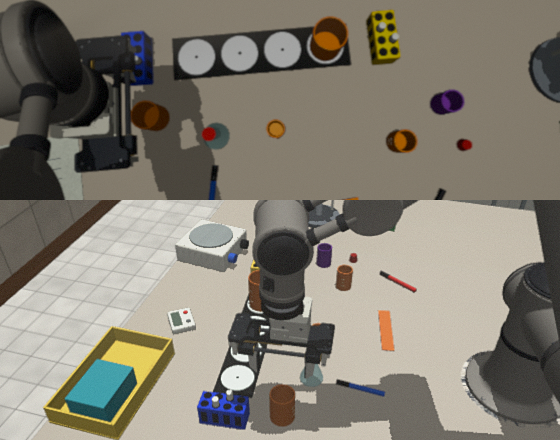

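Beaker 4 stands on mark d, within about 1 mm in the top view. The gripper is now over beaker 3, so I'll descend and grip.

```bash
python3 -m creep '[[[0.001,0,0.04],[0,0,0],100],[[0.001,0,0.08],[0,0,0],100],[[0.001,0,0.105],[0,0,0],100],[[0.001,0,0.114],[0,0,0],100],[[0.001,0,0.114],[0,0,0],100],[[0.001,0,0.114],[0,0,0],0],[[0.001,0,0.114],[0,0,0],0],[[0.001,0,0.114],[0,0,0],0],[[0.001,0,0.114],[0,0,0],0],[[0.001,0,0.114],[0,0,0],0],[[0.001,0,0.114],[0,0,0],0]]'
python3 -c "
from h import *
go([.6271,-.0138,.0315],96.8)"
```

```text
time_s: 7.75
position: [0.4778, 0.2392, 0.0263]
tool_rot: [0.665, 0.747, 0.0, 0.0]
ft_force: [-1.1, -0.1, 4.5]
opening: 0.0546
pos [0.4778 0.2392 0.0263] t 7.75 shift [-0.2685  0.1193 -0.0052] turn [ 0.0005 -0.0002 -0.0022]
```

```bash
python3 -m creep '[[[0,0,-0.04],[0,0,0],0],[[0,0,-0.08],[0,0,0],0],[[-0.03,0.013,-0.1],[0,0,0],0],[[-0.07,0.031,-0.1],[0,0,0],0],[[-0.11,0.049,-0.1],[0,0,0],0],[[-0.15,0.067,-0.1],[0,0,0],0],[[-0.19,0.085,-0.1],[0,0,0],0],[[-0.23,0.103,-0.1],[0,0,0],0],[[-0.26,0.115,-0.1],[0,0,0],0],[[-0.2685,0.1195,-0.1],[0,0,0],0],[[-0.2685,0.1195,-0.1],[0,0,0],0],[[-0.2685,0.1195,-0.07],[0,0,0],0],[[-0.2685,0.1195,-0.03],[0,0,0],0],[[-0.2685,0.1195,-0.01],[0,0,0],0],[[-0.2685,0.1195,-0.006],[0,0,0],0],[[-0.2685,0.1195,-0.0055],[0,0,0],0],[[-0.2685,0.1195,-0.0055],[0,0,0],0]]'
python3 -c "
from h import *
go([.6271,-.0138,.0315],96.8)"
```

```text
time_s: 9.45
position: [0.627, -0.0124, 0.0321]
tool_rot: [0.665, 0.747, 0.0, 0.0]
ft_force: [-0.1, 0.9, 0.2]
opening: 0.0546
pos [ 0.627  -0.0124  0.0321] t 9.45 shift [-0.0014 -0.0001  0.0006] turn [ 0.0004 -0.0004 -0.0013]
```

```bash
python3 -m creep '[[[-0.0015,0,0],[0,0,0],0],[[-0.0015,0,0],[0,0,0],0],[[-0.0015,0,0.001],[0,0,0],0],[[-0.0015,0,0.001],[0,0,0],100],[[-0.0015,0,0.001],[0,0,0],100],[[-0.0015,0,0.001],[0,0,0],100],[[-0.0015,0,0.001],[0,0,0],100],[[-0.0015,0,-0.04],[0,0,0],100],[[-0.0015,0,-0.08],[0,0,0],100],[[-0.0015,0,-0.12],[0,0,0],100],[[-0.0015,0,-0.12],[0,0,0],100]]'
python3 -c "
from h import *
go([.444,-.249,.13],96.8)"
```

```text
time_s: 10.55
position: [0.6303, -0.0143, 0.1587]
tool_rot: [0.665, 0.747, 0.004, 0.005]
ft_force: [0.5, 0.3, 0.7]
opening: 0.0919
pos [ 0.6303 -0.0143  0.1587] t 10.55 shift [-0.2113 -0.2127  0.0266] turn [ 0.0077  0.0015 -0.0013]
```

```bash
python3 -m creep '[[[-0.211,-0.2127,0.0266],[0.0077,0.0015,0],100],[[-0.211,-0.2127,0.0266],[0.0077,0.0015,0],100],[[-0.211,-0.2127,0.0266],[0.0077,0.0015,0],100],[[-0.211,-0.2127,0.0266],[0.0077,0.0015,0],100],[[-0.211,-0.2127,0.0266],[0.0077,0.0015,0],100],[[-0.211,-0.2127,0.0266],[0.0077,0.0015,0],100],[[-0.211,-0.2127,0.0266],[0.0077,0.0015,0],100],[[-0.211,-0.2127,0.0266],[0.0077,0.0015,0],100],[[-0.211,-0.2127,0.0266],[0.0077,0.0015,0],100],[[-0.211,-0.2127,0.0266],[0.0077,0.0015,0],100]]'
python3 - <<'E'
from h import *
go([.444,-.249,.019],96.8)
T=grab_frame("top");S=grab_frame("side")
for f,x in((S,(.6266,-.0115,.04)),(S,(.6374,-.1004,.05))):
    c=proj(f,x)[0]; b=min(blobs(f),key=lambda q:np.hypot(*(q[2]-c))); print(c,b,[fitbeaker(f,b[0],k,.005) for k in(3,4)])
cv2.imwrite("pics/c3.png",np.vstack([T["img"][130:330],S["img"][100:340]]))
E
```

```text
time_s: 11.55
position: [0.4449, -0.2475, 0.13]
tool_rot: [0.664, 0.748, 0.0, 0.0]
ft_force: [0.3, 0.5, -0.0]
opening: 0.0917
pos [ 0.4449 -0.2475  0.13  ] t 11.55 shift [-0.0014 -0.0011  0.111 ] turn [ 0.0002 -0.0001  0.0001]
[253.38750482 215.00683528] (array([242.5, 168.5, 275.5, 231.5]), np.int32(1361), array([258.15209405, 198.2946363 ])) [(array([ 0.63042041, -0.06778734]), array([  5.59261805,  14.69216898,  -5.80996288, -13.32854386])), (array([ 0.62665273, -0.05842328]), array([ 3.09053319, 10.35898481, -3.242825  , -9.23079227]))]
[260.45257028 190.23819806] (array([242.5, 168.5, 275.5, 231.5]), np.int32(1361), array([258.15209405, 198.2946363 ])) [(array([ 0.63042041, -0.06778734]), array([  5.59261805,  14.69216898,  -5.80996288, -13.32854386])), (array([ 0.62665273, -0.05842328]), array([ 3.09053319, 10.35898481, -3.242825  , -9.23079227]))]
```

View pics/c3.png

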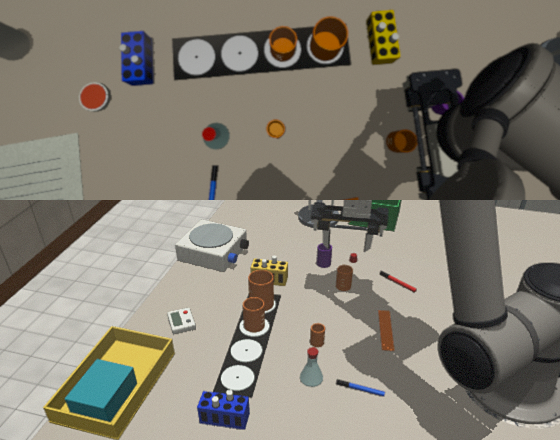

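Beakers 3 and 4 stand on marks c and d (top view (283,175) and (328,168)). Now I'll pick up beaker 2.

```bash
python3 -m creep '[[[-0.0015,-0.001,0.04],[0,0,0],100],[[-0.0015,-0.001,0.08],[0,0,0],100],[[-0.0015,-0.001,0.103],[0,0,0],100],[[-0.0015,-0.001,0.111],[0,0,0],100],[[-0.0015,-0.001,0.111],[0,0,0],100],[[-0.0015,-0.001,0.111],[0,0,0],0],[[-0.0015,-0.001,0.111],[0,0,0],0],[[-0.0015,-0.001,0.111],[0,0,0],0],[[-0.0015,-0.001,0.111],[0,0,0],0],[[-0.0015,-0.001,0.111],[0,0,0],0],[[-0.0015,-0.001,0.111],[0,0,0],0],[[-0.0015,-0.001,0.111],[0,0,0],0]]'
python3 -c "
from h import *
go([.6166,.0752,.0245],96.8)"
```

```text
time_s: 12.85
position: [0.444, -0.2493, 0.0191]
tool_rot: [0.664, 0.748, 0.0, 0.0]
ft_force: [-1.0, 0.3, 1.7]
opening: 0.0439
pos [ 0.444  -0.2493  0.0191] t 12.85 shift [ 0.3018  0.2099 -0.0054] turn [0.0001 0.     0.0001]
```

```bash
python3 -m creep '[[[0,0,-0.05],[0,0,0],0],[[0,0,-0.1],[0,0,0],0],[[0,0,-0.13],[0,0,0],0],[[0.034,0.023,-0.13],[0,0,0],0],[[0.07,0.049,-0.13],[0,0,0],0],[[0.107,0.074,-0.13],[0,0,0],0],[[0.143,0.099,-0.13],[0,0,0],0],[[0.18,0.125,-0.13],[0,0,0],0],[[0.216,0.15,-0.13],[0,0,0],0],[[0.252,0.175,-0.13],[0,0,0],0],[[0.288,0.2,-0.13],[0,0,0],0],[[0.3018,0.21,-0.13],[0,0,0],0],[[0.3018,0.21,-0.11],[0,0,0],0],[[0.3018,0.21,-0.07],[0,0,0],0],[[0.3018,0.21,-0.03],[0,0,0],0],[[0.3018,0.21,-0.01],[0,0,0],0],[[0.3018,0.21,-0.006],[0,0,0],0],[[0.3018,0.21,-0.006],[0,0,0],0],[[0.3018,0.21,-0.006],[0,0,0],0]]'
python3 -c "
from h import *
go([.6166,.0752,.0245],96.8)"
```

```text
time_s: 14.75
position: [0.6169, 0.0752, 0.0252]
tool_rot: [0.664, 0.748, 0.0, 0.0]
ft_force: [-0.3, -0.0, 0.2]
opening: 0.0441
pos [0.6169 0.0752 0.0252] t 14.75 shift [-0.     -0.0003  0.0007] turn [0.0003 0.0001 0.0001]
```

```bash
python3 -m creep '[[[0,0,0.001],[0,0,0],0],[[0,0,0.001],[0,0,0],0],[[0,0,0.001],[0,0,0],100],[[0,0,0.001],[0,0,0],100],[[0,0,0.001],[0,0,0],100],[[0,0,0.001],[0,0,0],100],[[0,0,0.001],[0,0,0],100],[[0,0,-0.04],[0,0,0],100],[[0,0,-0.08],[0,0,0],100],[[0,0,-0.11],[0,0,0],100],[[0,0,-0.11],[0,0,0],100],[[0,0,-0.11],[0,0,0],100]]'
python3 -c "
from h import *
go([.4595,-.0026,.13],96.8)"
```

```text
time_s: 15.95
position: [0.6169, 0.0753, 0.1357]
tool_rot: [0.664, 0.748, 0.001, 0.001]
ft_force: [-0.0, -0.4, -0.6]
opening: 0.0916
pos [0.6169 0.0753 0.1357] t 15.95 shift [-0.0586 -0.1655  0.0054] turn [0.001  0.0002 0.0001]
```

```bash
python3 -m creep '[[[-0.0586,-0.1655,0.005],[0.001,0,0],100],[[-0.0586,-0.1655,0.005],[0.001,0,0],100],[[-0.0586,-0.1655,0.005],[0.001,0,0],100],[[-0.0586,-0.1655,0.005],[0.001,0,0],100],[[-0.0586,-0.1655,0.005],[0.001,0,0],100],[[-0.0586,-0.1655,0.005],[0.001,0,0],100],[[-0.0586,-0.1655,0.005],[0.001,0,0],100]]'
python3 - <<'E'
from h import *
go([.4595,-.0026,.015],96.8)
T=grab_frame("top");S=grab_frame("side")
cv2.imwrite("pics/c4.png",np.vstack([T["img"][130:330],S["img"][100:340]]))
E
```

```text
time_s: 16.65
position: [0.4603, -0.0023, 0.13]
tool_rot: [0.664, 0.748, -0.0, -0.0]
ft_force: [-0.3, -0.4, 0.5]
opening: 0.0921
pos [ 0.4603 -0.0023  0.13  ] t 16.65 shift [-0.0002 -0.0008  0.115 ] turn [-0.0001  0.      0.0002]
```

View pics/c4.png

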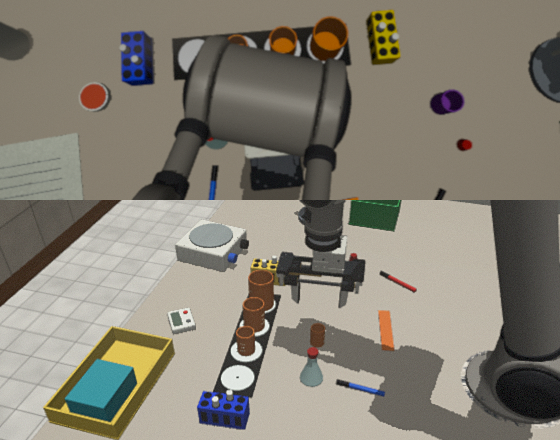

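Beaker 2 stands on mark b (side view (246,240)). The gripper is above beaker 1 and the flask hasn't moved.

```bash
python3 -m creep '[[[0,-0.001,0.04],[0,0,0],100],[[0,-0.001,0.08],[0,0,0],100],[[0,-0.001,0.106],[0,0,0],100],[[0,-0.001,0.114],[0,0,0],100],[[0,-0.001,0.114],[0,0,0],100],[[0,-0.001,0.114],[0,0,0],0],[[0,-0.001,0.114],[0,0,0],0],[[0,-0.001,0.114],[0,0,0],0],[[0,-0.001,0.114],[0,0,0],0],[[0,-0.001,0.114],[0,0,0],0],[[0,-0.001,0.114],[0,0,0],0],[[0,-0.001,0.114],[0,0,0],0]]'
python3 -c "
from h import *
go([.606,.1645,.0205],96.8)"
```

```text
time_s: 17.95
position: [0.4593, -0.0024, 0.0161]
tool_rot: [0.664, 0.748, -0.0, 0.0]
ft_force: [0.7, -0.3, -0.8]
opening: 0.0407
pos [ 0.4593 -0.0024  0.0161] t 17.95 shift [ 0.1482  0.1656 -0.0045] turn [-0.0001  0.0001  0.0005]
```

```bash
python3 -m creep '[[[0,0,0],[0,0,0],0],[[0,0,0],[0,0,0],0],[[0,0,0],[0,0,0],0],[[0,0,0],[0,0,0],0]]'
python3 -c "
from h import *
go([.606,.1645,.021],96.8)"
```

```text
time_s: 18.35
position: [0.4592, -0.0023, 0.0161]
tool_rot: [0.664, 0.748, -0.0, -0.0]
ft_force: [-0.5, -1.2, -0.1]
opening: 0.0358
pos [ 0.4592 -0.0023  0.0161] t 18.35 shift [ 0.1482  0.1656 -0.005 ] turn [-0.0001  0.0001  0.0005]
```

```bash
python3 -m creep '[[[0,0,-0.05],[0,0,0],0],[[0,0,-0.1],[0,0,0],0],[[0,0,-0.12],[0,0,0],0],[[0.03,0.034,-0.12],[0,0,0],0],[[0.06,0.067,-0.12],[0,0,0],0],[[0.09,0.1,-0.12],[0,0,0],0],[[0.12,0.134,-0.12],[0,0,0],0],[[0.1482,0.1656,-0.12],[0,0,0],0],[[0.1482,0.1656,-0.12],[0,0,0],0],[[0.1482,0.1656,-0.08],[0,0,0],0],[[0.1482,0.1656,-0.04],[0,0,0],0],[[0.1482,0.1656,-0.015],[0,0,0],0],[[0.1482,0.1656,-0.006],[0,0,0],0],[[0.1482,0.1656,-0.0055],[0,0,0],0],[[0.1482,0.1656,-0.0055],[0,0,0],0],[[0.1482,0.1656,-0.0055],[0,0,0],0]]'
python3 -c "
from h import *
go([.606,.1645,.021],96.8)"
```

```text
time_s: 19.95
position: [0.6063, 0.1644, 0.0222]
tool_rot: [0.664, 0.748, 0.0, 0.0]
ft_force: [0.3, -0.9, 0.5]
opening: 0.0359
pos [0.6063 0.1644 0.0222] t 19.95 shift [ 0.0002 -0.0003  0.0012] turn [0.0005 0.0001 0.0004]
```

Lower it, release, rise and back away toward the robot's left rear.

```bash
python3 -m creep '[[[0,0,0.0012],[0,0,0],0],[[0,0,0.0012],[0,0,0],0],[[0,0,0.0012],[0,0,0],100],[[0,0,0.0012],[0,0,0],100],[[0,0,0.0012],[0,0,0],100],[[0,0,0.0012],[0,0,0],100],[[0,0,0.0012],[0,0,0],100],[[0,0,-0.04],[0,0,0],100],[[0,0,-0.08],[0,0,0],100],[[0,0,-0.13],[0,0,0],100],[[0,0,-0.18],[0,0,0],100],[[-0.05,-0.04,-0.2],[0,0,0],100],[[-0.1,-0.08,-0.2],[0,0,0],100],[[-0.15,-0.12,-0.2],[0,0,0],100],[[-0.2,-0.16,-0.2],[0,0,0],100],[[-0.25,-0.2,-0.2],[0,0,0],100],[[-0.3,-0.22,-0.2],[0,0,0],100],[[-0.35,-0.22,-0.2],[0,0,0],100],[[-0.4,-0.22,-0.2],[0,0,0],100],[[-0.45,-0.22,-0.2],[0,0,0],100]]'
cat > chk.py <<'E'
from h import *
print(sense()["position"])
T=grab_frame("top");S=grab_frame("side")
K={1:"a",2:"b",3:"c",4:"d"}
MK={"T":[(.6065,.1625),(.6172,.073),(.6276,-.016),(.6382,-.1054)],"S":[(.6054,.1664),(.6155,.078),(.6266,-.0116),(.6374,-.1004)]}
ax=np.array([-.1185,.993])
for n,f in(("T",T),("S",S)):
    R=outline_of(f,"beaker_2_c")
    for k in D:
        m=np.array(MK[n][k-1])
        c=proj(f,[*m,.005+D[k][1]/2])[0]
        def bx(r): ys,xs=np.nonzero(r); return np.array([xs.min()-.5,ys.min()-.5,xs.max()+.5,ys.max()+.5])
        bs=[bx(r["region"]) for r in R]; bl=[b[0] for b in blobs(f)]
        for src,L in(("net",bs),("hsv",bl)):
            if L:
                b=min(L,key=lambda q:np.hypot(*((q[:2]+q[2:])/2-c)))
                x,r=fitbeaker(f,b,k,.005,m); d=x-m
                if np.hypot(*d)<.03: print(n,k,src,"dx,dy mm",(d*1000).round(1),"res",r.round(1))
p=lambda f,y0,y1,x0,x1,s:cv2.resize(f["img"][y0:y1,x0:x1],None,fx=s,fy=s,interpolation=cv2.INTER_CUBIC)
cv2.imwrite("pics/chkT.png",p(T,110,300,80,500,1.8)); cv2.imwrite("pics/chkS.png",p(S,130,350,180,400,2.5))
E
python3 chk.py
```

```text
time_s: 21.95
position: [0.4399, -0.242, 0.2226]
tool_rot: [0.664, 0.748, 0.0, 0.001]
ft_force: [1.5, 0.9, 0.3]
opening: 0.0917
[ 0.43991697 -0.24202572  0.22259823]
T 1 hsv dx,dy mm [ 1.3 -2.6] res [-0.6 -0.8  0.6  0.8]
T 2 net dx,dy mm [ 0.8 -0.3] res [-0.5 -0.1  0.5  0.1]
T 2 hsv dx,dy mm [1.8 1.7] res [-0.5 -0.6  0.6  0.6]
T 3 hsv dx,dy mm [ 0.9 -0. ] res [ 0.8 -0.7 -0.8  0.7]
T 4 hsv dx,dy mm [ 0.9 -0.2] res [-1.2 -0.8  1.1  0.8]
S 1 hsv dx,dy mm [ 2.4 -3.4] res [-0.1 -1.   0.1  0.9]
S 2 net dx,dy mm [ 1.4 -1. ] res [-0.3 -0.5  0.3  0.5]
S 3 hsv dx,dy mm [-1.7 -7.8] res [  8.2  26.2  -8.5 -23.9]
```

View pics/chkT.png

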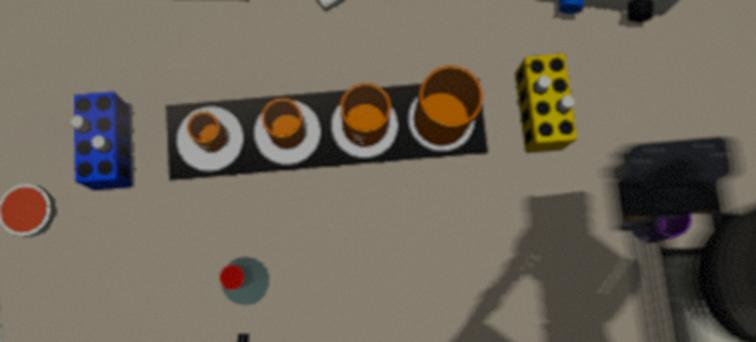

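View pics/chkS.png

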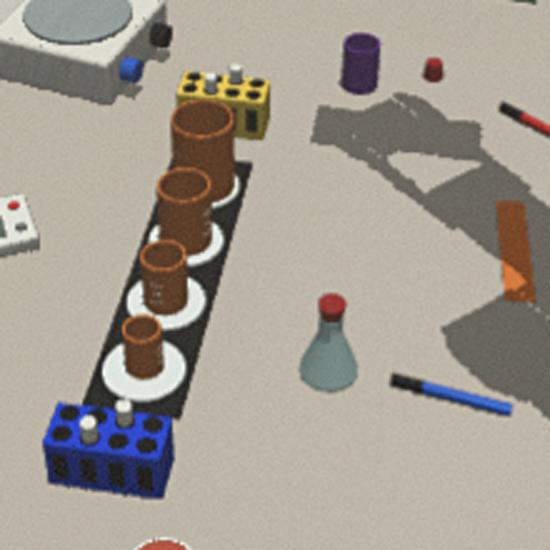

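All four are in the right order and upright, and the flask hasn't been touched. Beakers 2–4 are within about 1–2 mm. Both cameras agree that beaker 1 sits about 3 mm too far to -y, so I'll regrasp it and shift it.

```bash
python3 -m creep '[[[0,0,0],[0,0,0],100],[[0,0,0],[0,0,0],100]]'; python3 -c "
from h import *
go([.6067,.1615,.15],96.8)"
```

```text
time_s: 22.35
position: [0.4405, -0.2397, 0.2218]
tool_rot: [0.664, 0.748, 0.0, -0.0]
ft_force: [-0.4, -0.5, 0.9]
opening: 0.0917
pos [ 0.4405 -0.2397  0.2218] t 22.35 shift [0.3787 0.2124 0.0722] turn [ 0.0002 -0.0006 -0.0002]
```

```bash
python3 -m creep '[[[0.3787,0.2124,0],[0,0,0],100],[[0.3787,0.2124,0],[0,0,0],100],[[0.3787,0.2124,0],[0,0,0],100],[[0.3787,0.2124,0],[0,0,0],100],[[0.3787,0.2124,0],[0,0,0],100],[[0.3787,0.2124,0],[0,0,0],100],[[0.3787,0.2124,0],[0,0,0],100],[[0.3787,0.2124,0],[0,0,0],100],[[0.3787,0.2124,0],[0,0,0],100],[[0.3787,0.2124,0.03],[0,0,0],100],[[0.3787,0.2124,0.07],[0,0,0],100],[[0.3787,0.2124,0.072],[0,0,0],100],[[0.3787,0.2124,0.072],[0,0,0],100]]'; python3 -c "
from h import *
go([.6067,.1615,.022],96.8)"
```

```text
time_s: 23.65
position: [0.6061, 0.1623, 0.1503]
tool_rot: [0.664, 0.748, -0.0, -0.001]
ft_force: [0.2, -0.2, -0.7]
opening: 0.0914
pos [0.6061 0.1623 0.1503] t 23.65 shift [-0.001   0.0007  0.1283] turn [-0.0008 -0.0006  0.0005]
```

```bash
python3 -m creep '[[[0,0,0.04],[0,0,0],100],[[0,0,0.08],[0,0,0],100],[[0,0,0.11],[0,0,0],100],[[0,0,0.125],[0,0,0],100],[[0,0,0.128],[0,0,0],100],[[0,0,0.128],[0,0,0],100],[[0,0,0.128],[0,0,0],0],[[0,0,0.128],[0,0,0],0],[[0,0,0.128],[0,0,0],0],[[0,0,0.128],[0,0,0],0],[[0,0,0.128],[0,0,0],0],[[0,0,0.128],[0,0,0],0],[[0,0,0.128],[0,0,0],0],[[0,0,0.128],[0,0,0],0],[[0,0,0.128],[0,0,0],0],[[0,0,0.128],[0,0,0],0],[[0,0,0.128],[0,0,0],0],[[0,0,0.128],[0,0,0],0]]'; python3 -c "
from h import *
go([.606,.1645,.021],96.8)"
```

```text
time_s: 25.45
position: [0.6059, 0.1624, 0.0223]
tool_rot: [0.664, 0.748, -0.0, -0.001]
ft_force: [-0.2, -0.2, 0.7]
opening: 0.0359
pos [0.6059 0.1624 0.0223] t 25.45 shift [0.002  0.0003 0.0013] turn [-0.0008 -0.0006  0.0005]
```

```bash
python3 -m creep '[[[0,0,-0.004],[0,0,0],0],[[0,0,-0.004],[0,0,0],0],[[0.003,-0.001,-0.004],[0,0,0],0],[[0.003,-0.001,-0.004],[0,0,0],0],[[0.003,-0.001,-0.001],[0,0,0],0],[[0.003,-0.001,0.0003],[0,0,0],0],[[0.003,-0.001,0.0003],[0,0,0],0],[[0.003,-0.001,0.0003],[0,0,0],100],[[0.003,-0.001,0.0003],[0,0,0],100],[[0.003,-0.001,0.0003],[0,0,0],100],[[0.003,-0.001,0.0003],[0,0,0],100],[[0.003,-0.001,0.0003],[0,0,0],100],[[0.003,-0.001,-0.04],[0,0,0],100],[[0.003,-0.001,-0.08],[0,0,0],100],[[0.003,-0.001,-0.13],[0,0,0],100],[[0.003,-0.001,-0.18],[0,0,0],100],[[0.003,-0.001,-0.2],[0,0,0],100]]'
python3 -m creep '[[[-0.05,-0.04,0],[0,0,0],100],[[-0.1,-0.08,0],[0,0,0],100],[[-0.15,-0.12,0],[0,0,0],100],[[-0.2,-0.16,0],[0,0,0],100],[[-0.25,-0.2,0],[0,0,0],100],[[-0.3,-0.22,0],[0,0,0],100],[[-0.35,-0.22,0],[0,0,0],100],[[-0.4,-0.22,0],[0,0,0],100],[[-0.45,-0.22,0],[0,0,0],100],[[-0.45,-0.22,0],[0,0,0],100],[[-0.45,-0.22,0],[0,0,0],100],[[-0.45,-0.22,0],[0,0,0],100],[[-0.45,-0.22,0],[0,0,0],100]]'
python3 chk.py
```

```text
time_s: 27.15
position: [0.6066, 0.1654, 0.2283]
tool_rot: [0.664, 0.748, 0.003, 0.002]
ft_force: [0.8, 0.6, -0.2]
opening: 0.0918
time_s: 28.45
position: [0.4417, -0.3066, 0.2258]
tool_rot: [0.664, 0.748, 0.003, 0.001]
ft_force: [0.1, 0.3, 0.1]
opening: 0.0915
[ 0.44169336 -0.30663145  0.22576888]
T 1 hsv dx,dy mm [-0.9  0.2] res [-1.1 -0.8  1.2  0.8]
T 2 net dx,dy mm [ 0.8 -1.3] res [ 0.  -0.1 -0.   0.1]
T 2 hsv dx,dy mm [1.8 1.7] res [-0.5 -0.6  0.6  0.6]
T 3 hsv dx,dy mm [ 0.9 -0. ] res [ 0.8 -0.7 -0.8  0.7]
T 4 hsv dx,dy mm [ 0.9 -0.2] res [-1.2 -0.8  1.1  0.8]
S 1 hsv dx,dy mm [-1.4  0.3] res [-0.1 -1.5  0.1  1.4]
S 2 net dx,dy mm [0.7 0.7] res [-0.3  0.   0.3 -0. ]
S 3 hsv dx,dy mm [-2.4 -5.9] res [  8.1  26.7  -8.5 -24.3]
```

View pics/chkS.png

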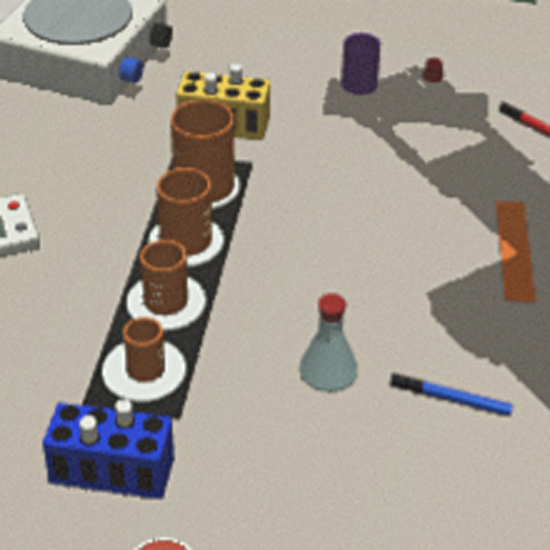

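View pics/chkT.png

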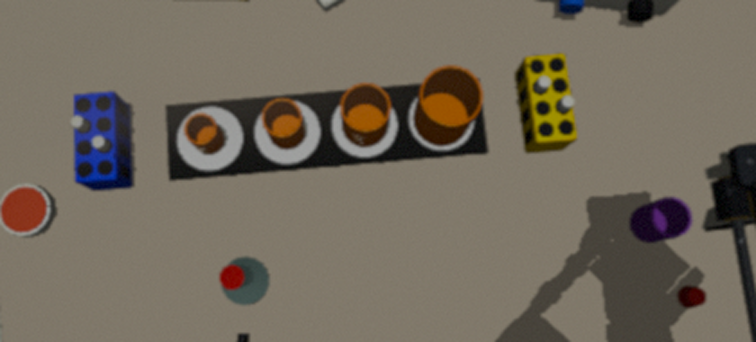

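```bash
python3 -m creep '[[[0,0,0],[0,0,0],100],[[0,0,0],[0,0,0],100],[[0,0,0],[0,0,0],100]]'; python3 -c "
from bench import *
print(finish_job())"
```

```text
time_s: 28.95
position: [0.4423, -0.3057, 0.2265]
tool_rot: [0.663, 0.749, 0.003, 0.002]
ft_force: [-0.2, -1.1, 0.5]
opening: 0.0919
the job is handed in; nothing more can be done
None
```

The four amber beakers stand upright on the row of marks, in size order from the smallest next to the blue rack to the largest next to the yellow one. I handed the job in at about 29 s, with the gripper open and clear of everything.

- **Correction:** the first check put beaker 1 about 3 mm off along the row in both cameras, so I gripped it again and shifted it.
- **Last check, top camera:** all four beakers measured within about 2.5 mm of their mark centres. Beakers 1, 3 and 4 were within about 1 mm. The two methods for beaker 2 disagreed by about 3 mm in y, at -1.3 and +1.7 mm.
- **Last check, side camera:** beakers 1 and 2 were within about 1.5 mm. Beakers 3 and 4 merge into one blob in that view, so its fit there was unusable and only the top camera confirms those two.
- **Camera agreement:** the cameras disagree with each other by about 4 mm in absolute y, so I compared each beaker with its mark in the same picture.
- **Flask and look-alike:** by eye, the flask stood in the same place in the pictures from start to finish, and the purple look-alike was not gripped.

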